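# Lock the bread guide's red stop with its quick-release pin

### The job

The red stop of the bread-slicing guide has been set over its hole, but the blue-knobbed locking pin is still parked in the black block. Pull the pin straight up out of the black block against its spring catch and push it fully home through the red stop (not the white one) into the board, so that its flange sits flat on the steel mouth, then let go. Do not knock over the espresso mug.

Things in the scene. Friction and masses are not known exactly. Their poses are not given: they have to be found in the camera images.
- pin: Pin standing upright in the plain black block. Origin: its pointed tip; z up along it. From the tip: cone 6 to 16 mm wide over 12 mm, 16 mm steel shank, steel flange 56 mm wide at 62-67 mm, round blue knob 30 mm wide at 67-117 mm (grip it from above at 97). Round: yaw is free. Home in any socket: flange on the mouth, tip 62 mm below it, held by a spring catch; moving in or out takes 3 to 12 N.
- red_mouth (a point): Centre of the red stop's steel mouth, on the hole's axis at rim height, 64 mm above the worktop; z up. Funnel 48 mm wide at the rim, narrowing over 12 mm to a 26 mm hole down through the fixed 66 mm square red block (with a fence plate 80 mm long on its far side) into the board, 64 mm deep in all. Only the pin rises above the rims.
- white_mouth (a point): The same point on the white stop, of the same shape and size: the wrong place. The black block, the red stop and the white stop stand in a row on the dark wooden board, 120 mm apart, in any order; their mouths are alike and level.
- espresso_mug: Small white espresso mug with a terracotta inside, 62 x 92 x 51 mm, loose on the worktop at one end of the board; origin at the centre of its underside, z up.
There are look-alikes about, which are no part of the job. What is shaped like the pin but purple is not meant.

How it is judged:
On the way:
1. the pin is drawn entirely out of the black block, its tip above the mouths (z of pin in the frame of red_mouth above 0.003 m), for 0.1 s.
At the end, for the whole second after the job is handed in: The pin stands at rest in the red stop: tip within 10 mm of the hole's axis and at least 58 mm below the mouth (fully home is 62 mm), upright within 0.12 rad; the espresso mug stands upright (within 0.3 rad) (horizontal distance between pin and red_mouth below 0.01 m and z of pin in the frame of red_mouth below -0.058 m and angle between pin's own z axis and vertical below 0.12 rad and linear speed of pin below 0.02 m/s and angle between espresso_mug's own z axis and vertical below 0.3 rad); the robot touches nothing.
It fails at once if the espresso mug is knocked over (angle between espresso_mug's own z axis and vertical above 0.6 rad).
It also fails if it takes over 34 s, if anything falls off the work surface, if the arm or the gripper's body presses on something with over 40 N, if the wrist force passes 120 N, or if a joint passes its speed limit or range.

### The arm

A 6-joint arm with a two-finger parallel gripper is mounted at the origin on a cart in front of the work surface, level with it; the furniture and walls round the work are solid. World frame = base frame: x ahead of the robot, y to its left, z up, the work surface at z = 0. Lengths are in m, angles in rad, forces in N, time in s.
With the tool pointing down it reaches from about 0.425 to 0.95 m from the base axis. Payload 3.5 kg.
Tool frame: the origin (TCP) lies on the centre line of the jaws, within the pads' length; the fingertips stand 8 mm ahead of it and the grasp point (between the pads) lies 11 mm behind it; z points along the fingers, y is the line along which they close (so a half turn about z gives the same grasp; the last joint's range is limited). The gripper opens to 85 mm and grips with 20 to 120 N. Pads are 22 mm wide; open, the fingers measure 114 mm over their backs; the gripper's body (76 mm by 85 mm) begins 54 mm behind the grasp point. The pads swing forward as they close: fully open they stand 13 mm farther back than shut.
Start: joints at [-1.362, 0.286, 1.577, -0, 1.279, -0.15], TCP at [0.237, -0.632, 0.239] pointing down, gripper open.
Joint ranges: [-2.77, 2.77], [-0.9, 2.22], [0.21, 2.48], [-1.53, 4.67], [0.24, 2.81], [-2.84, 2.84]. Speed limits (rad/s): [2.79, 2.79, 3.14, 3.14, 3.14, 3.14].

### API

Orientations are given as a unit quaternion [x, y, z, w].
In Python, from plant import ctrl gives the robot as it stands. The module is installed in compiled form; this text tells all that it offers.
- The arm moves only by the tool send_rows, never from a script. Its argument "steps" is a list of rows, each a list of 5 numbers: the shift along the tool's x, y, z in m, then the turn about the tool's z in degrees, then the opening, from -1 (shut) to 1 (fully open). A call has 1 to 12 rows; each row is the pose to reach, as a shift and turn from the pose commanded when the call began, along the tool's axes at that moment; what a row does not reach only later rows make up. A row lasts 1/10 s, in which the tool goes at most 50 mm and 8.59 degrees, less where a joint would pass 70% of its speed; a pose out of reach is approached as far as the arm can. A call with a gripper value outside its range is refused whole. The fingers move at their own pace and stop on an object; "squeeze" is the grip in N (left out, the last holds). Time passes only in rows, so rows that repeat a pose let the fingers close. It gives the time, the measured TCP pose, the force, the opening and the grip force at its end, in the units of the state.
- ctrl.get_state(): the state, without advancing time (a new reading comes with each control period).
- ctrl.read_camera(name): name is "scene" or "top" or "wrist"; returns the picture (384x512x3 uint8, red, green, blue); there is no depth.
- ctrl.calibration(name): a dict with "intrinsics" (3x3 intrinsics, pixels), "extrinsics" (4x4, takes a point from world to camera coordinates); the wrist camera has in their place "tool_from_camera" (4x4, takes a point from camera to tool coordinates, whose origin is the TCP and whose axes are the flange's). Camera axes: x right, y up, looking along -z (the intrinsics and any distortion apply to the point x, -y, -z); pixel columns grow to the right and rows downward; lengths in m; the calibration is good to about 2 mm. A picture is of the moment at which its call begins: read the wrist's pose just before it. calibration takes no time and is no camera call.
- ctrl.sign_off(): hands the job in; it is judged then, once.
The state is a dict: "time": time; "qpos": joint angles; "dq": joint speeds; "joint_efforts": joint torques, N m; "eef_pos": TCP position; "tcp_rot": TCP orientation; "contact_force": force on the tool from outside, world axes, zero at the start; "wrist_torque": the same for the moment, N m; "opening": opening from 0.0 (shut) to 1.0 (fully open); "finger_force": force on a finger pad.
Only numpy, scipy, OpenCV 4.12 (cv2) and the standard library are available. Lean on these libraries where they do the work, as an engineer would, in place of code of your own. Each camera call takes 0.05 s, during which the arm holds its last target. There are 200 camera calls.

## Working session

There is one attempt and no reset: what is moved stays moved. The work goes in short steps, Python scripts to look and compute and a tool call to move; the robot and the scene stay as the last step left them, time stands still between calls to the robot, and variables do not carry over. Pictures are saved under pics/ and viewed, at most 10 in all, crops included, and the job is handed in when it is done.

Besides the shell and the picture viewer there is one more tool, called as name([rows], argument=value, ...), one row to a line, values as JSON. send_rows: Moves the arm, as the interface text tells. Its arguments: {"type":"object","properties":{"steps":{"type":"array","items":{"type":"array","items":{"type":"number"}}},"squeeze":{"type":"number"}},"required":["steps"]}

```bash
mkdir -p pics
python3 - <<'E'
from plant import ctrl
import cv2,numpy as np
s=ctrl.get_state();print(s)
for n in("scene","top"):
    cv2.imwrite(f"pics/{n}0.png",ctrl.read_camera(n)[:,:,::-1])
    print(n,{k:np.round(v,4).tolist() for k,v in ctrl.calibration(n).items()})
print(ctrl.calibration("wrist"))
E
```

```text
{'time': 0.0, 'qpos': array([-1.36201753e+00,  2.87189024e-01,  1.57817937e+00, -6.31166608e-05,
        1.27863673e+00, -1.50003990e-01]), 'dq': array([-4.88644480e-04, -8.18633152e-04,  7.59251244e-04,  2.78540080e-05,
        6.22780188e-04,  1.13349802e-03]), 'joint_efforts': array([-6.98528329e-04, -4.05982018e+01, -2.92622942e+01, -2.73976175e-04,
        5.99983789e-03, -2.50617127e-06]), 'eef_pos': array([ 0.23689104, -0.63137162,  0.23793032]), 'tcp_rot': array([ 9.83950124e-01,  1.78439617e-01, -6.56400418e-05, -1.20482788e-03]), 'contact_force': array([ 0.49610314, -0.84222081,  0.66800166]), 'wrist_torque': array([ 0.04423264, -0.03715899,  0.01101647]), 'finger_force': 0.0, 'opening': 1.003358073313886}
scene {'intrinsics': [[498.6293, 0.0, 247.8093], [0.0, 498.6293, 203.5328], [0.0, 0.0, 1.0]], 'extrinsics': [[-0.6471, -0.7622, 0.0162, 0.2794], [0.4562, -0.3702, 0.8092, -0.2569], [-0.6108, 0.5311, 0.5873, -1.4269], [0.0, 0.0, 0.0, 1.0]]}
top {'intrinsics': [[457.2872, 0.0, 251.6785], [0.0, 457.2872, 197.742], [0.0, 0.0, 1.0]], 'extrinsics': [[-0.009, -0.9996, -0.0278, 0.0262], [0.9977, -0.0108, 0.0668, -0.4603], [-0.0671, -0.0272, 0.9974, -1.3699], [0.0, 0.0, 0.0, 1.0]]}
{'intrinsics': array([[331.04268891,   0.        , 251.01715263],
       [  0.        , 331.04268891, 191.16538174],
       [  0.        ,   0.        ,   1.        ]]), 'tool_from_camera': array([[-8.83041684e-04,  9.59493470e-01,  2.81729481e-01,
         7.23374388e-02],
       [ 9.99999406e-01,  6.67116045e-04,  8.62343797e-04,
         4.19193590e-04],
       [ 6.39466986e-04,  2.81730075e-01, -9.59493489e-01,
        -1.34117948e-01],
       [ 0.00000000e+00,  0.00000000e+00,  0.00000000e+00,
         1.00000000e+00]])}
```

View pics/top0.png

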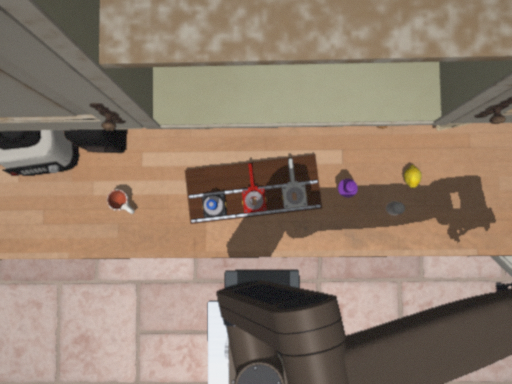

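View pics/scene0.png

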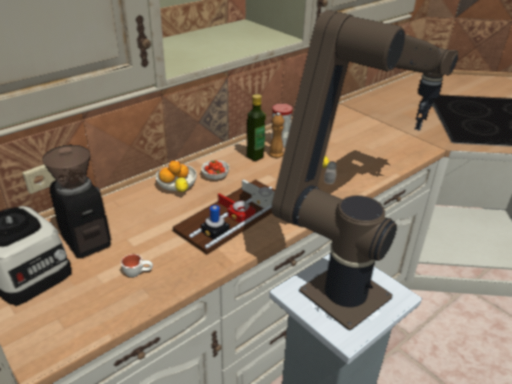

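The scene shows the blue-knobbed pin at top (213,204) and scene (215,213), the red stop at top (252,198), the grey-white stop at top (293,194), and the mug at top (119,201). Pin candidates are the blue knob at top (213,204) and the purple look-alike at top (347,187). I choose the blue one and check it in a crop.

Run:
```python
import cv2,numpy as np
a=cv2.imread("pics/top0.png")[145:230,180:330];b=cv2.imread("pics/scene0.png")[170:255,165:285]
a=cv2.resize(a,None,fx=5,fy=5,interpolation=3)[:, :750];b=cv2.resize(b,None,fx=5,fy=5,interpolation=3)
cv2.imwrite("pics/crop_a.png",a);cv2.imwrite("pics/crop_b.png",b)
```

```text
(no output)
```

View pics/crop_a.png

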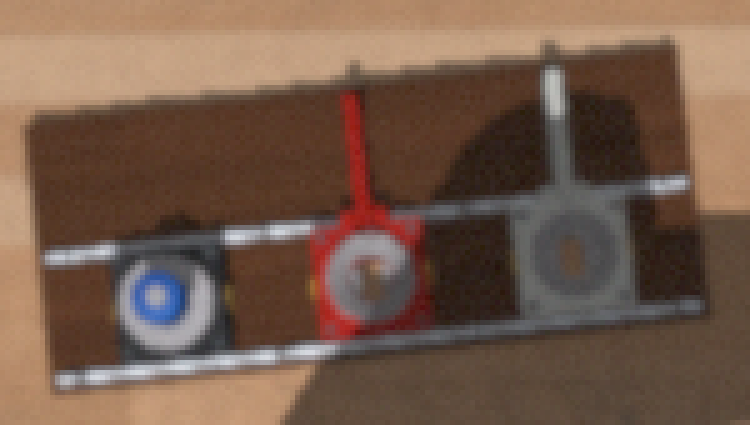

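View pics/crop_b.png

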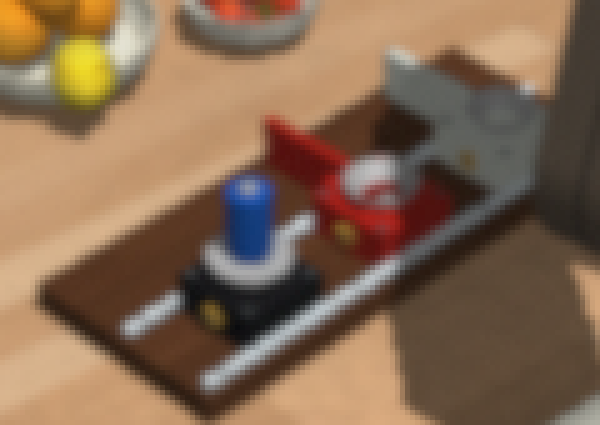

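The crops confirm it: the blue pin stands in the plain black block, with the red stop in the middle at crop (369,278) and the white stop, shaded grey, at crop (573,255). Knob top is at crop (155,297).

```bash
cat > h.py <<'E'
from plant import ctrl
import numpy as np
from scipy.spatial.transform import Rotation as R
def ray(K,E,px,z):
    E=np.array(E);K=np.array(K)
    d=np.array([(px[0]-K[0,2])/K[0,0],-(px[1]-K[1,2])/K[1,1],-1])
    o=-E[:3,:3].T@E[:3,3];v=E[:3,:3].T@d
    return o+v*(z-o[2])/v[2]
def at(name,px,z,s=None):
    c=ctrl.calibration(name)
    if name=="wrist":
        T=np.eye(4);T[:3,:3]=R.from_quat(s["tcp_rot"]).as_matrix();T[:3,3]=s["eef_pos"]
        return ray(c["intrinsics"],np.linalg.inv(T@c["tool_from_camera"]),px,z)
    return ray(c["intrinsics"],c["extrinsics"],px,z)
E
python3 - <<'E'
from h import *
f=lambda x,y:(180+x/5-.4,145+y/5-.4)
g=lambda x,y:(165+x/5-.4,170+y/5-.4)
for n,p,z in[("knob",f(155,297),.119),("flange",f(171,302),.069),("red",f(369,278),.064),("white",f(573,255),.064)]:print(n,at("top",p,z).round(4))
print("knob s",at("scene",g(249,188),.119).round(4),"red s",at("scene",g(380,182),.064).round(4))
print(at("top",(119,201),.05).round(3))
s=ctrl.get_state();print(R.from_quat(s["tcp_rot"]).as_matrix().round(3))
E
```

```text
knob [0.4373 0.1344 0.119 ]
flange [0.437 0.131 0.069]
red [0.4501 0.0154 0.064 ]
white [ 0.4623 -0.1038  0.064 ]
knob s [0.4365 0.1349 0.119 ] red s [0.4474 0.0193 0.064 ]
[0.453 0.416 0.05 ]
[[ 0.936  0.351 -0.   ]
 [ 0.351 -0.936  0.002]
 [ 0.    -0.002 -1.   ]]
```

send_rows([
  [0.353,-0.222,0,0,1],
  [0.353,-0.222,0,0,1],
  [0.353,-0.222,0,0,1],
  [0.353,-0.222,0,0,1],
  [0.353,-0.222,0,0,1],
  [0.353,-0.222,0,0,1],
  [0.353,-0.222,0,0,1],
  [0.353,-0.222,0,0,1],
  [0.353,-0.222,0,0,1],
  [0.353,-0.222,0,0,1],
], squeeze=60)

```text
time: 1.1
eef_pos: [0.4906, -0.2981, 0.2389]
tcp_rot: [0.984, 0.18, -0.0, -0.0]
contact_force: [-0.5, -0.3, -0.2]
opening: 0.999
finger_force: 0.0
```

send_rows([
  [0.103,-0.425,0,0,1],
  [0.103,-0.425,0,0,1],
  [0.103,-0.425,0,0,1],
  [0.103,-0.425,0,0,1],
  [0.103,-0.425,0,0,1],
  [0.103,-0.425,0,0,1],
  [0.103,-0.425,0,0,1],
  [0.103,-0.425,0,0,1],
  [0.103,-0.425,0,0,1],
  [0.103,-0.425,0,0,1],
  [0.103,-0.425,0,0,1],
])

```text
time: 2.2
eef_pos: [0.4369, 0.1333, 0.2391]
tcp_rot: [0.984, 0.179, -0.0, 0.001]
contact_force: [-0.1, 0.2, 0.1]
opening: 0.999
finger_force: 0.0
```

Run:
```python
from h import *
import cv2
s=ctrl.get_state();print(s["time"],s["eef_pos"],s["qpos"],s["tcp_rot"])
cv2.imwrite("pics/w1.png",ctrl.read_camera("wrist")[:,:,::-1])
```

```text
2.2 [0.43693086 0.13327333 0.2391353 ] [ 7.39347327e-02 -2.13362641e-01  2.09147980e+00 -1.15519093e-03
  1.26372188e+00  1.28563318e+00] [ 9.83892983e-01  1.78757602e-01 -1.80544407e-04  5.34500748e-04]
```

View pics/w1.png

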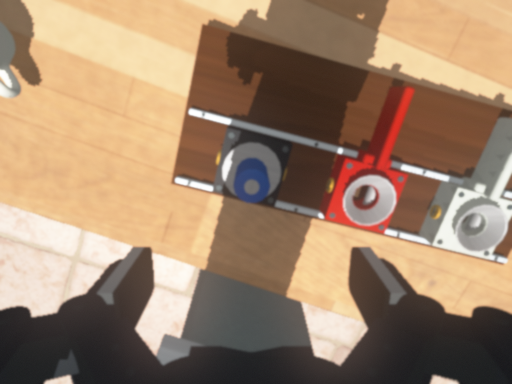

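The wrist view shows the knob top centre at about (252,186), flange at (253,172), red mouth at (370,199) and white mouth at (480,223).

Run:
```python
from h import *
s=ctrl.get_state()
k=at("wrist",(251,186),.119,s);f=at("wrist",(252.5,173),.069,s);r=at("wrist",(370,199.5),.064,s);w=at("wrist",(480,223),.064,s)
for p in(k,f,r,w):print(p.round(4))
M=R.from_quat(s["tcp_rot"]).as_matrix()
print(M.T@(np.array([*k[:2],.088])-s["eef_pos"]), M.T@(r-k))
```

```text
[0.439  0.1331 0.119 ]
[0.4384 0.1314 0.069 ]
[0.4526 0.0136 0.064 ]
[ 0.4688 -0.1007  0.064 ]
[0.00197826 0.00015313 0.15117092] [-0.02907528  0.11668579  0.05510978]
```

send_rows([
  [0.001,0,0.04,0,1],
  [0.001,0,0.08,0,1],
  [0.001,0,0.115,0,1],
  [0.001,0,0.14,0,1],
  [0.001,0,0.151,0,1],
  [0.001,0,0.151,0,1],
  [0.001,0,0.151,0,-1],
  [0.001,0,0.151,0,-1],
  [0.001,0,0.151,0,-1],
  [0.001,0,0.151,0,-1],
  [0.001,0,0.151,0,-1],
  [0.001,0,0.151,0,-1],
], squeeze=60)

```text
time: 3.45
eef_pos: [0.4386, 0.1344, 0.0896]
tcp_rot: [0.984, 0.179, 0.001, 0.0]
contact_force: [-1.5, -1.1, 6.2]
opening: 0.337
finger_force: 58.8
```

send_rows([
  [0,0,-0.005,0,-1],
  [0,0,-0.01,0,-1],
  [0,0,-0.02,0,-1],
  [0,0,-0.035,0,-1],
  [0,0,-0.05,0,-1],
  [0,0,-0.065,0,-1],
  [0,0,-0.08,0,-1],
  [0,0,-0.09,0,-1],
  [0,0,-0.09,0,-1],
  [0,0,-0.09,0,-1],
])

```text
time: 4.45
eef_pos: [0.4377, 0.1344, 0.1784]
tcp_rot: [0.984, 0.178, 0.0, -0.0]
contact_force: [0.3, 0.0, -1.1]
opening: 0.336
finger_force: 60.3
```

Run:
```python
from h import *
import cv2
s=ctrl.get_state();print(s["time"],s["eef_pos"],s["opening"],s["tcp_rot"])
M=R.from_quat(s["tcp_rot"]).as_matrix()
for t in([.4510,.0142,.17],):print(M.T@(np.array(t)-s["eef_pos"]))
a=ctrl.read_camera("wrist")[:,:,::-1];b=ctrl.read_camera("scene")[150:270,150:310,::-1]
cv2.imwrite("pics/w2.png",np.vstack([cv2.resize(a[60:260,90:],None,fx=1.5,fy=1.5),cv2.resize(b,(400,300),interpolation=3)[:, :] if 0 else cv2.copyMakeBorder(cv2.resize(b,(400,300),interpolation=3),0,0,0,233,0)]))
```

```text
4.45 [0.43766455 0.13438679 0.17841503] 0.3358738992445975 [ 9.83950017e-01  1.78444213e-01  1.09107605e-04 -1.19984153e-04]
[-0.02972082  0.11721727  0.00838426]
```

View pics/w2.png

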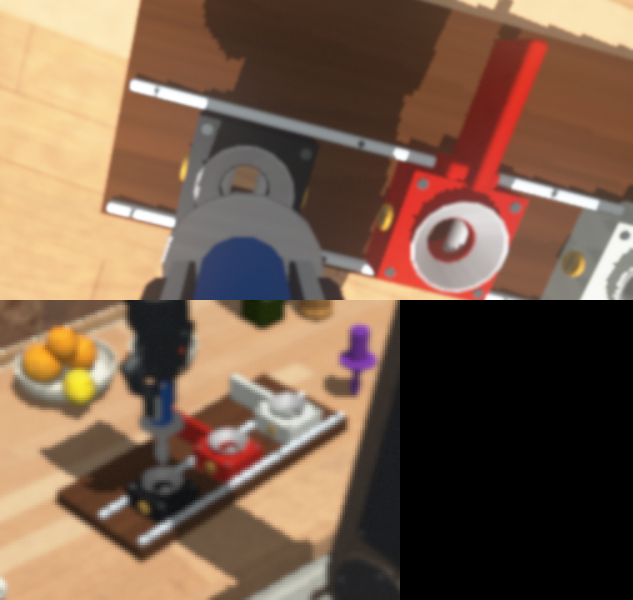

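The pin is out and upright in the jaws; the red mouth is at wrist (396,224) and the empty black mouth at (253,185).

Run:
```python
from h import *
s=ctrl.get_state()
r=at("wrist",(396,224),.064,s);b=at("wrist",(253,185),.064,s)
M=R.from_quat(s["tcp_rot"]).as_matrix()
print(r,b,M.T@(r-b),M.T@(r-s["eef_pos"]))
```

```text
[0.45170477 0.01539418 0.064     ] [0.44184898 0.1342895  0.064     ] [-3.25183086e-02  1.14785850e-01 -1.82290259e-05] [-0.02789418  0.1165229   0.11343905]
```

send_rows([
  [-0.007,0.029,0,0,-1],
  [-0.015,0.06,0,0,-1],
  [-0.022,0.09,0,0,-1],
  [-0.029,0.117,0,0,-1],
  [-0.029,0.117,0,0,-1],
  [-0.029,0.117,0.015,0,-1],
  [-0.029,0.117,0.025,0,-1],
  [-0.029,0.117,0.035,0,-1],
  [-0.029,0.117,0.035,0,-1],
])

```text
time: 5.45
eef_pos: [0.4501, 0.0154, 0.1411]
tcp_rot: [0.984, 0.179, -0.002, -0.001]
contact_force: [-0.2, -0.4, -1.2]
opening: 0.339
finger_force: 60.3
```

send_rows([
  [0.001,0,0.01,0,-1],
  [0.001,0,0.02,0,-1],
  [0.001,0,0.03,0,-1],
  [0.001,0,0.04,0,-1],
  [0.001,0,0.045,0,-1],
  [0.001,0,0.05,0,-1],
  [0.001,0,0.052,0,-1],
  [0.001,0,0.052,0,-1],
])

```text
time: 6.25
eef_pos: [0.4516, 0.015, 0.0902]
tcp_rot: [0.984, 0.178, -0.001, -0.0]
contact_force: [0.6, -0.7, -0.5]
opening: 0.339
finger_force: 60.3
```

send_rows([
  [0,0,0.002,0,-1],
  [0,0,0.003,0,-1],
  [0,0,0.004,0,-1],
  [0,0,0.004,0,-1],
])

```text
time: 6.65
eef_pos: [0.4525, 0.015, 0.0895]
tcp_rot: [0.984, 0.179, -0.001, -0.0]
contact_force: [-7.7, 1.2, 13.6]
opening: 0.336
finger_force: 62.0
```

send_rows([
  [0,0,0.002,0,-1],
  [0,0,0.0,0,1],
  [0,0,0.0,0,1],
  [0,0,0.0,0,1],
  [0,0,0.0,0,1],
  [0,0,0.0,0,1],
  [0,0,-0.03,0,1],
  [0,0,-0.07,0,1],
  [0,0,-0.11,0,1],
  [0,0,-0.15,0,1],
  [0,0,-0.15,0,1],
  [0,0,-0.15,0,1],
])

```text
time: 7.85
eef_pos: [0.453, 0.0148, 0.2381]
tcp_rot: [0.984, 0.178, 0.001, 0.0]
contact_force: [-0.7, 0.5, -1.1]
opening: 1.003
finger_force: 0.0
```

Run:
```python
from h import *
import cv2
a=ctrl.read_camera("wrist")[60:260,90:,::-1];b=ctrl.read_camera("scene")[170:290,110:310,::-1]
cv2.imwrite("pics/w3.png",np.vstack([cv2.resize(a,(500,237)),cv2.resize(b,(500,300),interpolation=3)]))
```

```text
(no output)
```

View pics/w3.png

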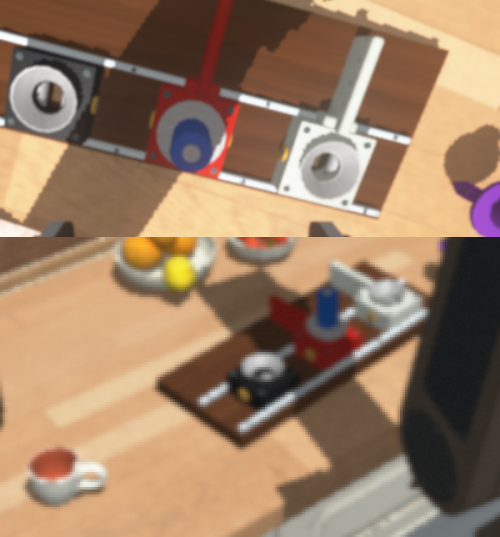

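The pin stands in the red stop at crop (192,140) with its flange flat on the mouth, the black block is empty, and the mug is upright at (55,475).

```bash
python3 -c "
from plant import ctrl
print(ctrl.sign_off())"
```

```text
the job is handed in; nothing more can be done
None
```

The pin is fully home in the red stop and released, the mug is still upright, and the job was handed in after about 8 s of the 34 s allowed; the sign-off returned no verdict.

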